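# Shut the coaxial gas tap by feel

## Robot

A 6-joint arm with a two-finger parallel gripper is mounted at the origin on the work surface. World frame = base frame: x ahead of the robot, y to its left, z up, the work surface at z = 0. Lengths are in m, angles in rad, forces in N, time in s.
With the tool pointing down it reaches from about 0.35 to 0.925 m from the base axis. Payload 6.4 kg.
Tool frame: the origin (TCP) lies at the very end of the fingers, on their centre line; the grasp point (between the pads) lies 19 mm behind it; z points along the fingers, x is the direction in which the jaws open and shut, and the axes are right-handed (so a half turn about z gives the same grasp; the last joint's range is limited). The gripper opens to 85 mm and grips with 20 to 120 N. Pads are 22 mm wide; open, the fingers measure 114 mm over their backs; the gripper's body (76 mm by 85 mm) begins 54 mm behind the grasp point. The pads swing forward as they close: fully open they stand 13 mm farther back than shut.
Start: joints at [1.136, 0.245, 1.558, -0, 1.339, -0.174], TCP at [0.168, 0.628, 0.231] pointing down, gripper open.
Joint ranges: [-3.13, 3.13], [-1.02, 2.26], [0.13, 2.54], [-0.95, 4.09], [0.21, 2.88], [-2.74, 2.74]. Speed limits (rad/s): [2.57, 2.57, 3.14, 3.14, 3.14, 3.14].

## Interface

Orientations are given as a rotation vector (axis times angle).
In Python, from cell import * gives the robot as it stands.
- The arm moves only by the tool drive_tool, never from a script. Its arguments are lists of equal length, an entry for each row: "travel": the shift along the world's x, y, z in mm, a list of three; "yaw": the turn about the world's z in rad; "hand": the finger opening in mm, from 0 to 85.4. A call has 1 to 20 rows; each row is the pose to reach, as a shift and turn from the pose commanded when the call began; what a row does not reach only later rows make up. A row lasts 1/10 s, in which the tool goes at most 50 mm and 8.59 degrees, less where a joint would pass 70% of its speed; a pose out of reach is approached as far as the arm can. A call with a gripper value outside its range is refused whole. The fingers move at their own pace and stop on an object; the grip force is fixed at half the most. Time passes only in rows, so rows that repeat a pose let the fingers close. It gives the time, the measured TCP pose, the force and the opening at its end, in the units of the state.
- get_obs(): the state, without advancing time (a new reading comes with each control period).
- get_image(name): name is "scene" or "top" or "wrist"; returns a dict with "color" (400x640x3 uint8, red, green, blue), "range_z" (400x640 float32, m along the optical axis (not along the pixel's ray), 0 where there is no reading), "K" (3x3 intrinsics, pixels), "distortion" ([k1, k2, p1, p2, k3] as OpenCV has them; the pictures are not rectified), "T" (4x4, takes a point from camera to world coordinates). Camera axes: x right, y down, z forward; pixel columns grow to the right and rows downward; lengths in m; the calibration is good to about 2 mm. A picture is of the moment at which its call begins.
- job_done(): hands the job in, once; it reports no verdict.
Trained networks look in a picture, given as the dict that the camera call returned (one of the last four; its "shot" number tells which), for a name from the list of things; names that differ only in an ending like _2 or _b are one class to them, and where a whole thing is asked for, a point or a joint stands for the part that bears it (a point fixed in the world has none). Each returns a list of dicts, best first, with "conf" (0 to 1); they miss things now and then, are a little off and sometimes report something else, mostly with a low value. They report only what shows in the picture. A call takes as long as a camera call. They do not tell look-alikes from the thing itself.
- masks_of(name, picture): "pixels" (400x640 bool, what is visible of it) and "position" ([row, column] in pixels, amid what is visible of it).
The state is a dict: "time_s": time; "joint_pos": joint angles; "qvel": joint speeds; "joint_efforts": joint torques, N m; "tcp_pos": TCP position; "tool_rot": TCP orientation; "wrist_force": force on the tool from outside, world axes, zero at the start; "ft_torque": the same for the moment, N m; "opening": opening from 0.0 (shut) to 1.0 (fully open).
Only numpy, scipy, OpenCV 4.12 (cv2) and the standard library are available. Lean on these libraries where they do the work, as an engineer would, in place of code of your own. Each camera call takes 0.05 s, during which the arm holds its last target.

## Task

Shut the gas tap on the ledge beside the stove: first turn the coarse outer black ring clockwise until you feel it seat, then let go and turn the fine inner red knob clockwise until it seats too. Nip each one up on its seat gently for a moment, to about 0.45 N·m (at least 0.25), and never force either to 0.8 N·m, because the seats are soft. Let go, leave both shut, and leave the other things on the ledge where they are.

Things in the scene. Friction and masses are not known exactly. Their poses are not given: they have to be found in the camera images.
- tap: The gas tap, fixed to the ledge: steel flange 110 x 90 x 12 mm, brass body 40 mm tall, copper pipe stubs to both sides (reaching 80 mm from the axis, under 30 mm high). Origin on the ledge, on the upright axis that collar, ring and knob all share; z up. It does not move.
- collar: White round collar, 88 mm across, 7 mm thick, top 48 mm above the ledge: the seat carrier. Origin on the axis, 41 mm above the ledge; its +x points along its red index line. It is sprung about the upright axis, 8 N·m per rad: the moment put on ring or knob twists it by that much; it springs back when let go. Not to be turned by hand.
- collar_index (a point): Point of the red index line at the collar's edge, 42 mm from the axis, 48.5 mm above the ledge. Under 0.25 N·m it shifts about 1.3 mm, under 0.8 N·m 4.2 mm (damage).
- ring: Coarse outer ring: black round ribbed grip, 56 mm across, 60 to 86 mm above the ledge, 12 mm of air below it. Origin on the axis at its underside; its +x points along the white line on its top. Nominally shut when that line lies over the collar's red index, but the worn seat really lies up to 0.12 rad before or after that: only feel tells. On its seat it stops dead, but for the collar's give.
- ring_grip (a point): Centre of the ring, on the axis, half-way up its height (73 mm above the ledge). The ring starts 0.7 to 1.3 rad anticlockwise (seen from above) of its seat, drags with about 0.05 N·m and stays where it is left; it has an open stop 1.7 rad anticlockwise of the seat.
- knob: Fine inner knob above the ring: red, round, ribbed, 28 mm across, 90 to 112 mm above the ledge, on a 16 mm thick neck. Origin on the axis at the ring's top; its +x points along the white line on its top. Nominally shut when that line is in line with the ring's white line (pointing the same way), but the true seat lies up to 0.12 rad before or after that: only feel tells.
- knob_grip (a point): Centre of the knob, on the axis, half-way up (101 mm above the ledge). The knob is carried by the ring and turns along with it; it starts 0.7 to 1.3 rad anticlockwise of its own seat in the ring, drags with about 0.02 N·m and stays where it is left. On its seat it stops dead and its moment goes through the shut ring into the sprung collar.
- trays: Three stacked clear plastic trays, 170 x 220 mm, 132 mm tall in all, fixed, holding a black gasket, a short aluminium plate and spares; origin at the centre of the underside. Not to be touched.
- whistle_a_mid (a point): First steel whistle weight, 34 mm across, 37 mm tall, standing loose on the ledge; point on its axis 18 mm up. Leave it.
- whistle_b_mid (a point): Second, equal steel whistle weight; point on its axis 18 mm up. Leave it.
- spoon_rest_mid (a point): White ceramic spoon rest, a low dish about 100 mm across with a 40 mm tab, 14 mm tall, loose; point at the dish's centre, 6 mm up. Leave it.
- lid_knob_mid (a point): Blue plastic lid knob, 38 mm across, 28 mm tall, standing loose; point on its axis 14 mm up. Leave it.
There are look-alikes about, which are no part of the job. There is more than one size of the tap; the one meant has the size given above.

How it is judged:
By the outcome, as a careful person would: the job done as asked, in the order asked, and still so for the second after the job is handed in, with the robot touching nothing.
It also fails if it takes over 56 s, if anything falls off the work surface, if the arm or the gripper's body presses on something with over 40 N, if the wrist force passes 120 N, or if a joint passes its speed limit or range.

## Working session

There is one attempt and no reset: what is moved stays moved. The work goes in short steps, Python scripts to look and compute and a tool call to move; the robot and the scene stay as the last step left them, time stands still between calls to the robot, and variables do not carry over. Pictures are saved under pics/ and viewed, and the job is handed in when it is done.

Besides the shell and the picture viewer there is one more tool, called after "Emit:" as name(argument=value, ...), one argument or row to a line, values as JSON. drive_tool: Moves the arm, as the interface text tells. Its arguments: {"type":"object","properties":{"travel":{"type":"array","items":{"type":"array","items":{"type":"number"}}},"yaw":{"type":"array","items":{"type":"number"}},"hand":{"type":"array","items":{"type":"number"}}},"required":["travel","yaw","hand"]}

```bash
ls; mkdir -p pics; cat > h.py <<'E'
from cell import *
import numpy as np, cv2
def save(n,im): cv2.imwrite('pics/'+n+'.png',cv2.cvtColor(im,cv2.COLOR_RGB2BGR))
def pt(p,r,c,z=None):
    "world point of pixel: by depth, or on plane z"
    n=cv2.undistortPoints(np.array([[[c,r]]],float),np.array(p['K']),np.array(p['distortion']))[0,0]
    d=np.array([n[0],n[1],1.]);T=np.array(p['T'])
    if z is None: s=p['range_z'][int(r),int(c)]
    else: s=(z-T[2,3])/(T[:3,:3]@d)[2]
    return T[:3,:3]@(d*s)+T[:3,3]
def px(p,X):
    T=np.linalg.inv(np.array(p['T']));X=np.atleast_2d(X)
    return cv2.projectPoints(X,cv2.Rodrigues(T[:3,:3])[0],T[:3,3],np.array(p['K']),np.array(p['distortion']))[0][:,0]
E
python3 - <<'E'
from h import *
o=get_obs();print(o)
for n in ['scene','top','wrist']:
    p=get_image(n);save(n+'0',p['color']);print(n,np.array(p['T'])[:3,3].round(3))
    for k in ['tap','collar','ring','knob','trays']:
        for m in masks_of(k,p):
            r,c=m['position'];print(k,round(m['conf'],2),np.round(m['position'],1),m['pixels'].sum(),pt(p,r,c).round(3))
E
```

```text
pics
{'time_s': 0.0, 'joint_pos': array([ 1.13590615e+00,  2.45815489e-01,  1.55903414e+00, -9.84928159e-06,
        1.33868223e+00, -1.74092627e-01]), 'qvel': array([ 8.17207060e-04,  2.11059661e-04,  3.02458306e-04, -1.24283031e-04,
        9.16632935e-04,  4.88411838e-05]), 'joint_efforts': array([-1.74048023e-04, -4.29514647e+01, -3.26127684e+01, -1.68826441e-04,
        5.43113885e-03,  1.99507994e-06]), 'tcp_pos': array([0.16735481, 0.62750436, 0.23016859]), 'tool_rot': array([ 2.49071349,  1.91317919, -0.00269286]), 'wrist_force': array([ 0.21077874,  0.21813955, -0.87773329]), 'ft_torque': array([-0.02811268, -0.02308774, -0.01493806]), 'opening': 0.998545456060855}
scene [ 1.177 -0.926  0.981]
tap 0.66 [189.5 274. ] 507 [ 0.425 -0.037  0.034]
tap 0.61 [196.3 326.6] 1150 [0.586 0.01  0.049]
collar 0.79 [183.8 271. ] 253 [ 0.42  -0.044  0.058]
collar 0.72 [185.3 324.3] 591 [0.571 0.019 0.078]
ring 0.9 [181.7 322.5] 291 [0.56  0.027 0.081]
ring 0.63 [183.5 270.8] 142 [ 0.419 -0.043  0.059]
ring 0.27 [195.6 323.2] 1229 [0.573 0.011 0.045]
trays 0.61 [292.6 195.1] 9756 [ 0.551 -0.489  0.095]
top [ 0.512 -0.062  1.142]
tap 0.97 [208.4 288.2] 1308 [0.554 0.027 0.109]
tap 0.94 [259.4 310.6] 605 [ 0.414 -0.032  0.076]
collar 0.76 [207.1 286.7] 758 [0.558 0.031 0.111]
collar 0.67 [208.1 282.5] 320 [0.555 0.042 0.114]
collar 0.58 [260.2 308.8] 344 [ 0.412 -0.027  0.076]
ring 0.67 [208.4 285.5] 330 [0.554 0.034 0.113]
knob 0.43 [262.9 312.2] 36 [ 0.405 -0.037  0.077]
trays 0.79 [215.6 466.9] 5986 [ 0.532 -0.465  0.093]
wrist [0.092 0.648 0.375]
```

```bash
python3 - <<'E'
import cv2
t=cv2.imread('pics/top0.png');s=cv2.imread('pics/scene0.png')
cv2.imwrite('pics/topc.png',cv2.resize(t[150:310,220:380],None,fx=3.7,fy=3.7,interpolation=cv2.INTER_CUBIC))
E
```

```text
(no output)
```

View pics/scene0.png

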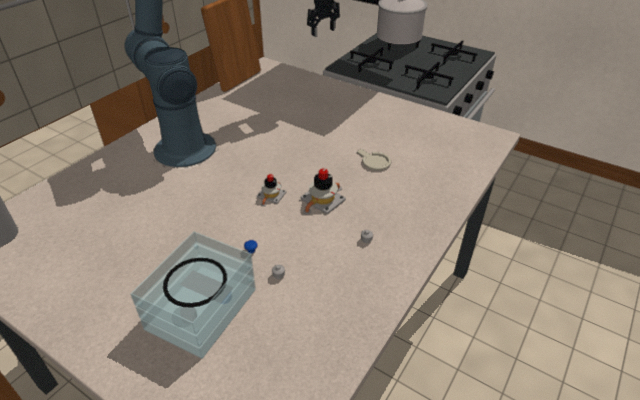

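View pics/top0.png

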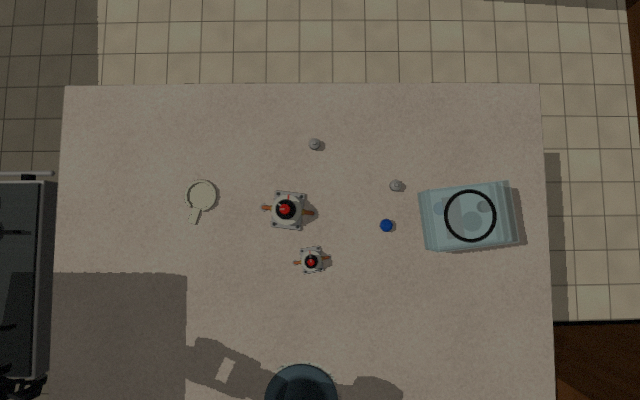

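```bash
ls pics
```

```text
scene0.png
top0.png
topc.png
wrist0.png
```

View pics/topc.png

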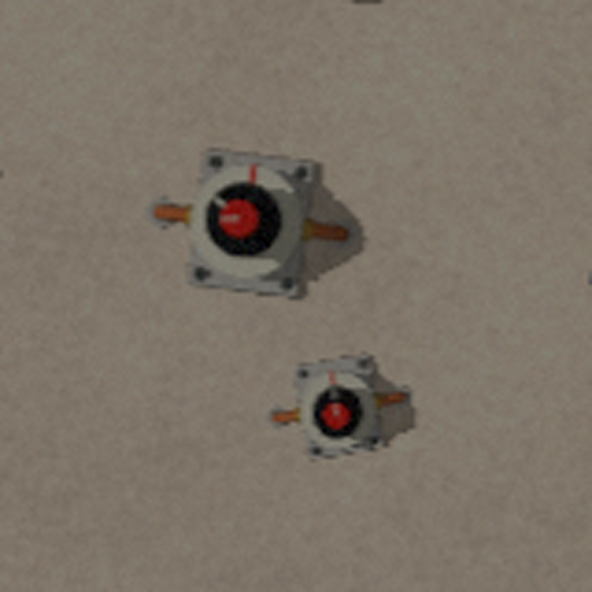

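Candidates in the top view: the large tap at (col 288, row 208), knob top about 0.111 m high, and the small tap at (col 311, row 260), top about 0.077 m. The description (112 mm) fits the large one. I measure its axis next.

```bash
python3 - <<'E'
from h import *
p=get_image('top');c=p['color'].astype(int)
hsv=cv2.cvtColor(p['color'],cv2.COLOR_RGB2HSV)
roi=np.zeros((400,640),bool);roi[190:230,265:310]=1
# knob: red with height
red=roi&((hsv[...,0]<6)|(hsv[...,0]>172))&(hsv[...,1]>150)
Z=np.array([[pt(p,r,k)[2] if p['range_z'][r,k]>0 else 0 for k in range(265,310)] for r in range(190,230)])
full=np.zeros((400,640));full[190:230,265:310]=Z
for nm,m,z in [('knob',red&(full>.1),.112),('knobz',roi&(full>.105),.112),('ring+',roi&(full>.08)&(full<.125),.09),('collar',roi&(full>.043),.048)]:
    r,k=np.nonzero(m);(cc,rad)=cv2.minEnclosingCircle(np.c_[k,r].astype(np.float32))
    X=np.array([pt(p,a,b,z) for a,b in zip(r,k)])
    print(nm,m.sum(),r.mean(),k.mean(),pt(p,r.mean(),k.mean(),z).round(4),'circ',cc,pt(p,cc[1],cc[0],z).round(4),'ext',np.ptp(X[:,:2],axis=0).round(3))
p=get_image('scene')
save('tapcrop',cv2.resize(p['color'][150:230,240:370],None,fx=6,fy=6,interpolation=cv2.INTER_CUBIC))
E
```

```text
knob 76 208.48684210526315 284.32894736842104 [0.5538 0.0377 0.112 ] circ (284.0, 208.5) [0.5538 0.0386 0.112 ] ext [0.024 0.027]
knobz 87 208.4367816091954 283.7586206896552 [0.554  0.0392 0.112 ] circ (283.9029846191406, 208.4253692626953) [0.554  0.0388 0.112 ] ext [0.024 0.027]
ring+ 322 208.71428571428572 284.6149068322981 [0.5541 0.039  0.09  ] circ (284.77777099609375, 208.77777099609375) [0.5539 0.0386 0.09  ] ext [0.053 0.053]
collar 726 209.2603305785124 285.90358126721765 [0.5542 0.0393 0.048 ] circ (285.8846130371094, 209.26922607421875) [0.5542 0.0394 0.048 ] ext [0.083 0.086]
```

View pics/tapcrop.png

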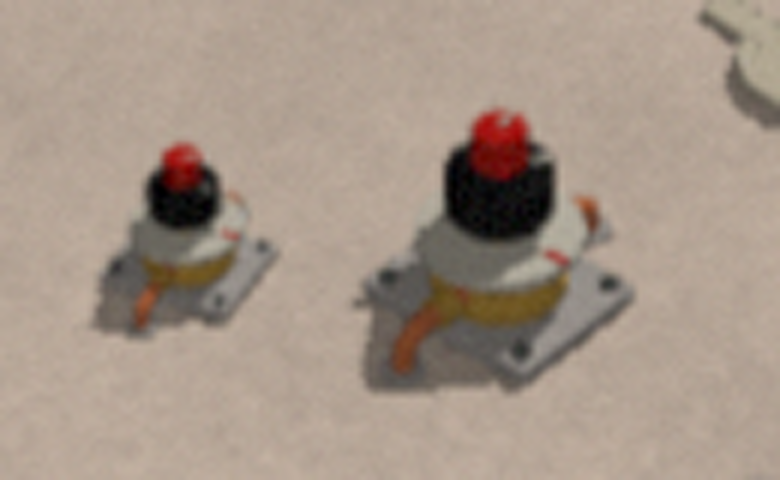

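The big tap is chosen: its crop shows the red knob at (500,140), the black ring at (500,190) and the red index at (557,257). Its measured sizes (27/53/86 mm) match. The axis is at about (0.554, 0.039). Next I move to hover over it.

Emit:
drive_tool(
  travel=[
    [10, -15, 0],
    [30, -46, 0],
    [58, -88, 0],
    [86, -131, 0],
    [114, -174, 0],
    [142, -217, 0],
    [170, -260, 0],
    [198, -302, 0],
    [226, -345, 0],
    [254, -388, 0],
    [282, -430, 0],
    [310, -473, 0],
    [336, -513, 0],
    [358, -546, 0],
    [374, -571, 0],
    [386, -589, 0],
    [386, -589, 0],
    [386, -589, 0],
  ],
  yaw=[0, 0, 0, 0, 0, 0, 0, 0, 0, 0, 0, 0, 0, 0, 0, 0, 0, 0],
  hand=[85.4, 85.4, 85.4, 85.4, 85.4, 85.4, 85.4, 85.4, 85.4, 85.4, 85.4, 85.4, 85.4, 85.4, 85.4, 85.4, 85.4, 85.4],
)

```text
time_s: 2.8
tcp_pos: [0.5534, 0.0391, 0.2312]
tool_rot: [-2.492, -1.913, 0.0]
wrist_force: [-0.0, 0.8, -0.1]
opening: 1.0
```

```bash
python3 - <<'E'
from h import *
o=get_obs();print({k:np.round(o[k],4) for k in o})
p=get_image('wrist');save('w1',p['color'])
print(np.array(p['T']).round(3))
print(px(p,[[.554,.039,.112],[.554,.039,.086],[.554,.039,.048]]))
E
```

```text
{'time_s': np.float64(2.8), 'joint_pos': array([-1.3400e-01,  2.3200e-02,  1.8031e+00,  4.0000e-04,  1.3158e+00,
       -1.4434e+00]), 'qvel': array([ 0.023 , -0.0135,  0.0149,  0.0005,  0.0006, -0.0007]), 'joint_efforts': array([-9.81800e-01, -3.29487e+01, -3.27789e+01, -3.97000e-02,
       -3.29000e-02, -7.40000e-03]), 'tcp_pos': array([0.5534, 0.0391, 0.2312]), 'tool_rot': array([-2.4915e+00, -1.9126e+00,  2.0000e-04]), 'wrist_force': array([-0.007 ,  0.8239, -0.1252]), 'ft_torque': array([ 0.0221,  0.0175, -0.0205]), 'opening': np.float64(1.0)}
[[ 0.259  0.921  0.29   0.478]
 [ 0.966 -0.247 -0.078  0.059]
 [-0.001  0.301 -0.954  0.374]
 [ 0.     0.     0.     1.   ]]
[[324.37103823 190.77183519]
 [324.32416201 183.07361447]
 [324.26813451 173.87291091]]
```

View pics/w1.png

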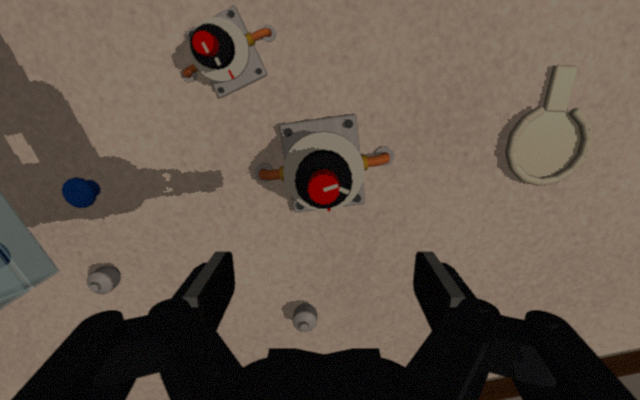

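```bash
python3 - <<'E'
from h import *
p=get_image('wrist')
save('w1c',cv2.resize(p['color'][120:220,260:390],None,fx=6,fy=6,interpolation=cv2.INTER_CUBIC))
pts={}
A=(0.554,.039)
W={}
R,C=np.mgrid[120:220,260:390]
X=np.array([[pt(p,r,c) for c in range(260,390)] for r in range(120,220)])
for nm,lo,hi,z in [('knob',.105,.125,.112),('ring',.08,.1,.086),('collar',.043,.055,.048)]:
    m=(X[...,2]>lo)&(X[...,2]<hi)
    q=X[m]; 
    cc,r=cv2.minEnclosingCircle(q[:,:2].astype(np.float32)); print(nm,m.sum(),np.round(cc,4),round(r,4),q[:,2].mean().round(4),np.median(q[:,2]).round(4))
hsv=cv2.cvtColor(p['color'],cv2.COLOR_RGB2HSV)[120:220,260:390]
white=(hsv[...,1]<90)&(hsv[...,2]>110)
for nm,lo,hi in [('knobline',.105,.125),('ringline',.08,.1)]:
    m=white&(X[...,2]>lo)&(X[...,2]<hi);q=X[m];print(nm,m.sum(),q.mean(0).round(4),R[m].mean(),C[m].mean())
red=((hsv[...,0]<6)|(hsv[...,0]>172))&(hsv[...,1]>120)
m=red&(X[...,2]<.06)&(X[...,2]>.03);print('idx',m.sum(),X[m].mean(0).round(4),R[m].mean(),C[m].mean())
E
```

```text
knob 789 [0.552  0.0382] 0.0144 0.1123 0.1126
ring 1722 [0.5524 0.0382] 0.0287 0.0868 0.0866
collar 2332 [0.5525 0.0382] 0.0443 0.0486 0.0486
knobline 40 [0.5519 0.045  0.1134] 187.7 329.8
ringline 28 [0.5653 0.0552 0.0875] 190.60714285714286 343.0357142857143
idx 8 [0.5944 0.0329 0.0495] 209.875 327.875
```

View pics/w1c.png

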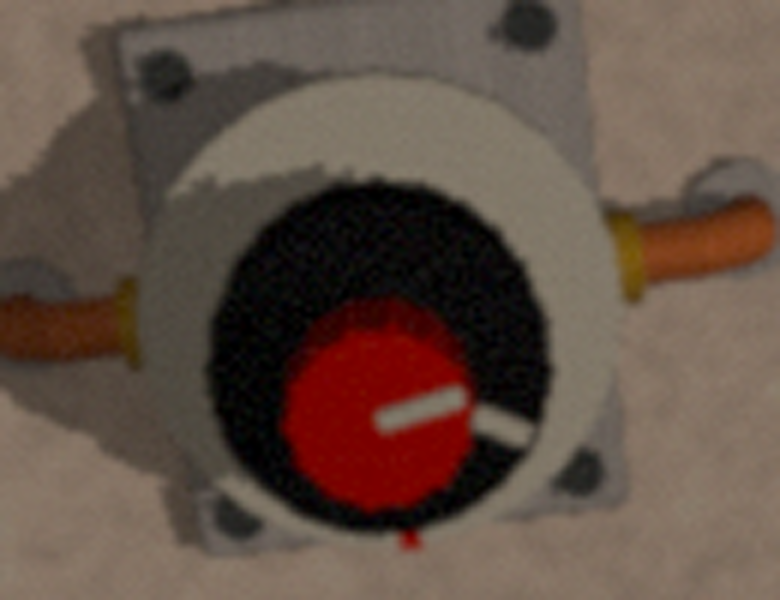

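Measured angles: index -0.13, ring line 0.92, knob line 1.57 rad. That puts the ring about 1.05 rad and the knob about 0.65 rad from nominal shut. I descend around the ring.

Emit:
drive_tool(
  travel=[
    [-1, -0.5, -15],
    [-1, -0.5, -40],
    [-1, -0.5, -65],
    [-1, -0.5, -90],
    [-1, -0.5, -110],
    [-1, -0.5, -130],
    [-1, -0.5, -145],
    [-1, -0.5, -158],
    [-1, -0.5, -168],
    [-1, -0.5, -175],
    [-1, -0.5, -176],
    [-1, -0.5, -176],
    [-1, -0.5, -176],
  ],
  yaw=[0, 0, 0, 0, 0, 0, 0, 0, 0, 0, 0, 0, 0],
  hand=[85.4, 85.4, 85.4, 85.4, 85.4, 85.4, 85.4, 85.4, 85.4, 85.4, 85.4, 85.4, 85.4],
)

```text
time_s: 4.2
tcp_pos: [0.5532, 0.0384, 0.056]
tool_rot: [2.491, 1.913, 0.002]
wrist_force: [0.0, -0.9, 0.1]
opening: 0.999
```

```bash
cat > o.py <<'E'
from h import *
o=get_obs();print({k:np.round(o[k],4) for k in ['time_s','tcp_pos','tool_rot','wrist_force','ft_torque','opening','joint_pos']})
r=o['tool_rot'];print('yaw',round(2*np.arctan2(r[1],r[0])%np.pi,4))
E
python3 o.py
```

```text
{'time_s': np.float64(4.2), 'tcp_pos': array([0.5532, 0.0384, 0.056 ]), 'tool_rot': array([2.4906e+00, 1.9131e+00, 1.6000e-03]), 'wrist_force': array([ 0.0441, -0.9193,  0.0548]), 'ft_torque': array([0.002 , 0.0382, 0.0107]), 'opening': np.float64(0.9992), 'joint_pos': array([-0.1351,  0.2535,  1.9031, -0.    ,  0.9835, -1.4451])}
yaw 1.31
```

Emit:
drive_tool(
  travel=[
    [0, 0, 0],
    [0, 0, 0],
    [0, 0, 0],
    [0, 0, 0],
    [0, 0, 0],
    [0, 0, 0],
    [0, 0, 0],
    [0, 0, 0],
  ],
  yaw=[0, 0, 0, 0, 0, 0, 0, 0],
  hand=[70, 60, 45, 45, 45, 45, 45, 45],
)

```text
time_s: 5.0
tcp_pos: [0.553, 0.0388, 0.0561]
tool_rot: [2.491, 1.914, 0.001]
wrist_force: [-2.5, 2.8, 4.8]
opening: 0.636
```

```bash
python3 o.py
```

```text
{'time_s': np.float64(5.0), 'tcp_pos': array([0.553 , 0.0388, 0.0561]), 'tool_rot': array([2.4914e+00, 1.9137e+00, 1.5000e-03]), 'wrist_force': array([-2.4703,  2.822 ,  4.7907]), 'ft_torque': array([0.3533, 0.2382, 0.0161]), 'opening': np.float64(0.6362), 'joint_pos': array([-1.3470e-01,  2.5330e-01,  1.9031e+00,  7.0000e-04,  9.8440e-01,
       -1.4451e+00])}
yaw 1.31
```

Emit:
drive_tool(
  travel=[
    [0, 0, 0],
    [0, 0, 0],
    [0, 0, 0],
    [0, 0, 0],
    [0, 0, 0],
    [0, 0, 0],
    [0, 0, 0],
    [0, 0, 0],
    [0, 0, 0],
    [0, 0, 0],
  ],
  yaw=[-0.05, -0.15, -0.25, -0.35, -0.45, -0.55, -0.65, -0.72, -0.75, -0.75],
  hand=[45, 45, 45, 45, 45, 45, 45, 45, 45, 45],
)

```text
time_s: 6.0
tcp_pos: [0.5531, 0.039, 0.0561]
tool_rot: [-3.019, -0.868, -0.002]
wrist_force: [-1.6, 3.6, 5.5]
opening: 0.64
```

```bash
python3 o.py
```

```text
{'time_s': np.float64(6.0), 'tcp_pos': array([0.5531, 0.039 , 0.0561]), 'tool_rot': array([-3.0191e+00, -8.6750e-01, -1.8000e-03]), 'wrist_force': array([-1.5527,  3.5589,  5.5392]), 'ft_torque': array([0.4089, 0.1733, 0.0687]), 'opening': np.float64(0.6396), 'joint_pos': array([-1.3450e-01,  2.5340e-01,  1.9031e+00,  1.0000e-03,  9.8420e-01,
       -6.9470e-01])}
yaw 0.5596
```

Emit:
drive_tool(
  travel=[
    [0, 0, 0],
    [0, 0, 0],
    [0, 0, 0],
    [0, 0, 0],
  ],
  yaw=[-0.03, -0.05, -0.05, -0.05],
  hand=[45, 45, 45, 45],
)

```text
time_s: 6.4
tcp_pos: [0.5532, 0.0389, 0.0562]
tool_rot: [-3.04, -0.792, -0.002]
wrist_force: [-1.8, 2.1, 4.1]
opening: 0.641
```

```bash
python3 o.py
```

```text
{'time_s': np.float64(6.4), 'tcp_pos': array([0.5532, 0.0389, 0.0562]), 'tool_rot': array([-3.0397e+00, -7.9230e-01, -2.0000e-03]), 'wrist_force': array([-1.7824,  2.0948,  4.0557]), 'ft_torque': array([0.3458, 0.1905, 0.0044]), 'opening': np.float64(0.6407), 'joint_pos': array([-1.346e-01,  2.533e-01,  1.903e+00,  1.000e-03,  9.842e-01,
       -6.451e-01])}
yaw 0.51
```

Emit:
drive_tool(
  travel=[
    [0, 0, 0],
    [0, 0, 0],
    [0, 0, 0],
    [0, 0, 0],
  ],
  yaw=[-0.02, -0.04, -0.04, -0.04],
  hand=[45, 45, 45, 45],
)

```text
time_s: 6.8
tcp_pos: [0.5532, 0.039, 0.0562]
tool_rot: [-3.055, -0.732, -0.002]
wrist_force: [-0.7, 1.4, 5.4]
opening: 0.638
```

```bash
python3 o.py
```

```text
{'time_s': np.float64(6.8), 'tcp_pos': array([0.5532, 0.039 , 0.0562]), 'tool_rot': array([-3.0548e+00, -7.3150e-01, -2.0000e-03]), 'wrist_force': array([-0.7209,  1.4009,  5.3783]), 'ft_torque': array([0.471 , 0.1725, 0.0325]), 'opening': np.float64(0.6384), 'joint_pos': array([-1.346e-01,  2.533e-01,  1.903e+00,  1.000e-03,  9.842e-01,
       -6.052e-01])}
yaw 0.4701
```

Emit:
drive_tool(
  travel=[
    [0, 0, 0],
    [0, 0, 0],
    [0, 0, 0],
    [0, 0, 0],
  ],
  yaw=[-0.02, -0.04, -0.04, -0.04],
  hand=[45, 45, 45, 45],
)

```text
time_s: 7.2
tcp_pos: [0.5532, 0.039, 0.0562]
tool_rot: [-3.069, -0.67, -0.002]
wrist_force: [-1.6, 2.8, 4.9]
opening: 0.641
```

```bash
python3 o.py;python3 - <<'E'
from h import *
p=get_image('wrist');c=px(p,[[.553,.0385,.1]])[0];print(c);save('w2',p['color'])
E
python3 o.py
```

```text
{'time_s': np.float64(7.2), 'tcp_pos': array([0.5532, 0.039 , 0.0562]), 'tool_rot': array([-3.0688e+00, -6.7030e-01, -2.1000e-03]), 'wrist_force': array([-1.5678,  2.7684,  4.8964]), 'ft_torque': array([0.4692, 0.1452, 0.0304]), 'opening': np.float64(0.6405), 'joint_pos': array([-1.345e-01,  2.533e-01,  1.903e+00,  1.000e-03,  9.841e-01,
       -5.652e-01])}
yaw 0.4301
[325.2704961  310.35630222]
{'time_s': np.float64(7.25), 'tcp_pos': array([0.5532, 0.039 , 0.0562]), 'tool_rot': array([-3.0688e+00, -6.7030e-01, -2.1000e-03]), 'wrist_force': array([-2.0549,  3.3758,  5.267 ]), 'ft_torque': array([0.391 , 0.1689, 0.0299]), 'opening': np.float64(0.6389), 'joint_pos': array([-1.345e-01,  2.533e-01,  1.903e+00,  1.000e-03,  9.841e-01,
       -5.652e-01])}
yaw 0.4301
```

View pics/w2.png

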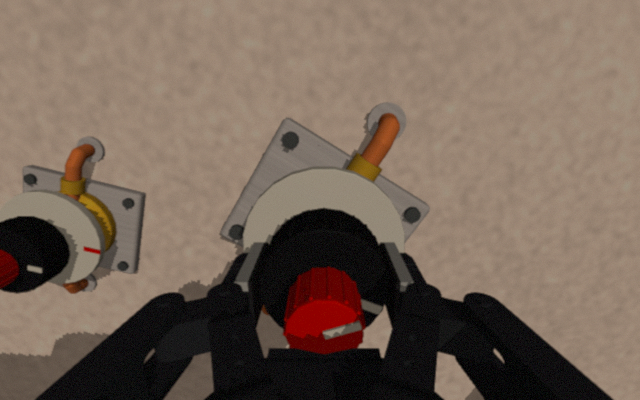

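The wrist view shows the pads on the ring (about columns 255 and 400). The ring and knob lines have stayed fixed in the gripper frame, so the ring is turning with the hand. I go on in small steps.

Emit:
drive_tool(
  travel=[
    [0, 0, 0],
    [0, 0, 0],
    [0, 0, 0],
    [0, 0, 0],
  ],
  yaw=[-0.02, -0.04, -0.04, -0.04],
  hand=[45, 45, 45, 45],
)

```text
time_s: 7.65
tcp_pos: [0.5532, 0.039, 0.0562]
tool_rot: [-3.082, -0.609, -0.002]
wrist_force: [-2.0, 2.5, 5.5]
opening: 0.636
```

```bash
python3 o.py
```

```text
{'time_s': np.float64(7.65), 'tcp_pos': array([0.5532, 0.039 , 0.0562]), 'tool_rot': array([-3.0816e+00, -6.0870e-01, -2.1000e-03]), 'wrist_force': array([-1.9752,  2.5018,  5.4798]), 'ft_torque': array([0.4346, 0.2738, 0.0043]), 'opening': np.float64(0.6357), 'joint_pos': array([-1.345e-01,  2.534e-01,  1.903e+00,  1.000e-03,  9.841e-01,
       -5.251e-01])}
yaw 0.39
```

Emit:
drive_tool(
  travel=[
    [0, 0, 0],
    [0, 0, 0],
    [0, 0, 0],
    [0, 0, 0],
  ],
  yaw=[-0.02, -0.03, -0.03, -0.03],
  hand=[45, 45, 45, 45],
)

```text
time_s: 8.05
tcp_pos: [0.5532, 0.039, 0.0562]
tool_rot: [-3.09, -0.563, -0.002]
wrist_force: [-1.4, 2.9, 4.1]
opening: 0.637
```

```bash
python3 o.py
```

```text
{'time_s': np.float64(8.05), 'tcp_pos': array([0.5532, 0.039 , 0.0562]), 'tool_rot': array([-3.0904e+00, -5.6310e-01, -2.2000e-03]), 'wrist_force': array([-1.3681,  2.9292,  4.0956]), 'ft_torque': array([0.4151, 0.1955, 0.1678]), 'opening': np.float64(0.6366), 'joint_pos': array([-1.345e-01,  2.533e-01,  1.903e+00,  9.000e-04,  9.840e-01,
       -4.954e-01])}
yaw 0.3605
```

Torque is rising (0.17 at -0.95 rad), which looks like the seat. I nip up gently from here.

Emit:
drive_tool(
  travel=[
    [0, 0, 0],
    [0, 0, 0],
    [0, 0, 0],
    [0, 0, 0],
  ],
  yaw=[-0.01, -0.015, -0.015, -0.015],
  hand=[45, 45, 45, 45],
)

```text
time_s: 8.45
tcp_pos: [0.5532, 0.039, 0.0562]
tool_rot: [-3.095, -0.54, -0.002]
wrist_force: [-0.9, 2.7, 5.0]
opening: 0.636
```

```bash
python3 o.py
```

```text
{'time_s': np.float64(8.45), 'tcp_pos': array([0.5532, 0.039 , 0.0562]), 'tool_rot': array([-3.0945e+00, -5.4050e-01, -2.0000e-03]), 'wrist_force': array([-0.9411,  2.7181,  4.9867]), 'ft_torque': array([0.4452, 0.1963, 0.2539]), 'opening': np.float64(0.6364), 'joint_pos': array([-1.345e-01,  2.533e-01,  1.903e+00,  8.000e-04,  9.841e-01,
       -4.807e-01])}
yaw 0.3458
```

Emit:
drive_tool(
  travel=[
    [0, 0, 0],
    [0, 0, 0],
    [0, 0, 0],
    [0, 0, 0],
  ],
  yaw=[-0.01, -0.02, -0.02, -0.02],
  hand=[45, 45, 45, 45],
)

```text
time_s: 8.85
tcp_pos: [0.5532, 0.039, 0.0562]
tool_rot: [-3.1, -0.51, -0.002]
wrist_force: [-1.4, 3.1, 6.0]
opening: 0.637
```

```bash
python3 o.py
```

```text
{'time_s': np.float64(8.85), 'tcp_pos': array([0.5532, 0.039 , 0.0562]), 'tool_rot': array([-3.0997e+00, -5.1030e-01, -2.1000e-03]), 'wrist_force': array([-1.3782,  3.0978,  6.0381]), 'ft_torque': array([0.5184, 0.1759, 0.3545]), 'opening': np.float64(0.6373), 'joint_pos': array([-1.344e-01,  2.533e-01,  1.903e+00,  6.000e-04,  9.840e-01,
       -4.610e-01])}
yaw 0.3263
```

Emit:
drive_tool(
  travel=[
    [0, 0, 0],
    [0, 0, 0],
    [0, 0, 0],
    [0, 0, 0],
    [0, 0, 0],
  ],
  yaw=[-0.01, -0.015, -0.015, -0.015, -0.015],
  hand=[45, 45, 45, 45, 45],
)

```text
time_s: 9.35
tcp_pos: [0.5532, 0.0389, 0.0562]
tool_rot: [-3.103, -0.487, -0.002]
wrist_force: [-0.7, 3.5, 5.2]
opening: 0.64
```

```bash
python3 o.py; python3 - <<'E'
from h import *
t=[]
for i in range(5):
    p=get_image('wrist');t.append(get_obs()['ft_torque'][2])
print(np.round(t,3));save('w3',p['color'])
E
```

```text
{'time_s': np.float64(9.35), 'tcp_pos': array([0.5532, 0.0389, 0.0562]), 'tool_rot': array([-3.1035e+00, -4.8750e-01, -2.0000e-03]), 'wrist_force': array([-0.6557,  3.5173,  5.1902]), 'ft_torque': array([0.5887, 0.1378, 0.4496]), 'opening': np.float64(0.6403), 'joint_pos': array([-1.344e-01,  2.534e-01,  1.903e+00,  5.000e-04,  9.840e-01,
       -4.463e-01])}
yaw 0.3116
[0.507 0.437 0.443 0.453 0.441]
```

View pics/w3.png

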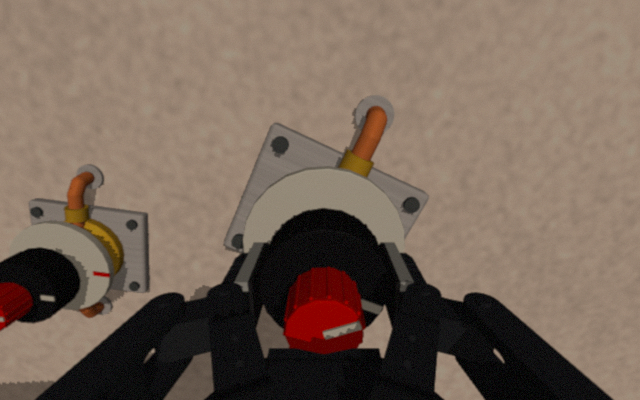

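The ring held about 0.45 N·m on its seat. Now I ease off a little, staying positive, then open and rise.

Emit:
drive_tool(
  travel=[
    [0, 0, 0],
    [0, 0, 0],
    [0, 0, 0],
    [0, 0, 0],
    [0, 0, 0],
    [0, 0, 0],
    [0, 0, 0],
    [0, 0, 15],
    [0, 0, 40],
    [0, 0, 70],
    [0, 0, 100],
    [0, 0, 130],
    [0, 0, 145],
    [0, 0, 145],
    [0, 0, 145],
  ],
  yaw=[0.02, 0.03, 0.03, 0.03, 0.03, 0.03, 0.03, 0.03, 0.03, 0.03, 0.03, 0.03, 0.03, 0.03, 0.03],
  hand=[45, 45, 60, 75, 85.4, 85.4, 85.4, 85.4, 85.4, 85.4, 85.4, 85.4, 85.4, 85.4, 85.4],
)

```text
time_s: 11.1
tcp_pos: [0.5521, 0.0385, 0.1996]
tool_rot: [-3.096, -0.531, 0.002]
wrist_force: [0.1, -0.2, -1.3]
opening: 0.994
```

```bash
python3 o.py; cat > m.py <<'E'
from h import *
import sys
p=get_image('wrist')
c=px(p,[[.553,.0385,.08]])[0].astype(int);r0,r1,c0,c1=max(0,c[1]-70),min(400,c[1]+70),c[0]-80,c[0]+80
save(sys.argv[1],cv2.resize(p['color'][r0:r1,c0:c1],None,fx=4.2,fy=4.2,interpolation=cv2.INTER_CUBIC))
R,C=np.mgrid[r0:r1,c0:c1]
X=np.array([[pt(p,r,k) for k in range(c0,c1)] for r in range(r0,r1)])
cen={}
for nm,lo,hi in [('knob',.105,.125),('ring',.08,.1),('collar',.043,.055)]:
    m=(X[...,2]>lo)&(X[...,2]<hi)&(np.hypot(X[...,0]-.553,X[...,1]-.0385)<.05);q=X[m]
    cc,r=cv2.minEnclosingCircle(q[:,:2].astype(np.float32)); cen[nm]=cc;print(nm,m.sum(),np.round(cc,4),round(r,4),np.median(q[:,2]).round(4))
A=np.array(cen['ring'])
hsv=cv2.cvtColor(p['color'],cv2.COLOR_RGB2HSV)[r0:r1,c0:c1]
white=(hsv[...,1]<90)&(hsv[...,2]>105)
red=((hsv[...,0]<6)|(hsv[...,0]>172))&(hsv[...,1]>120)
for nm,mm,lo,hi,rm in [('knobline',white,.105,.125,.014),('ringline',white,.08,.1,.027),('idx',red,.04,.06,.05)]:
    m=mm&(X[...,2]>lo)&(X[...,2]<hi)&(np.hypot(X[...,0]-A[0],X[...,1]-A[1])<rm);q=X[m]
    if len(q): d=q.mean(0)[:2]-A;print(nm,m.sum(),'ang',np.arctan2(d[1],d[0]).round(3),'rad',np.hypot(*d).round(4))
E
python3 m.py w4
```

```text
{'time_s': np.float64(11.1), 'tcp_pos': array([0.5521, 0.0385, 0.1996]), 'tool_rot': array([-3.0961e+00, -5.3130e-01,  1.5000e-03]), 'wrist_force': array([ 0.1124, -0.1981, -1.3294]), 'ft_torque': array([-0.0084,  0.0177,  0.0009]), 'opening': np.float64(0.9945), 'joint_pos': array([-0.1352,  0.0518,  1.8336, -0.    ,  1.2572, -0.4751])}
yaw 0.3399
knob 999 [0.5521 0.0386] 0.0146 0.1126
ring 2092 [0.5521 0.0385] 0.0286 0.0867
collar 2711 [0.5524 0.0383] 0.0442 0.0487
knobline 51 ang 0.688 rad 0.0067
ringline 40 ang -0.02 rad 0.0217
idx 33 ang -0.127 rad 0.0396
```

View pics/w4.png

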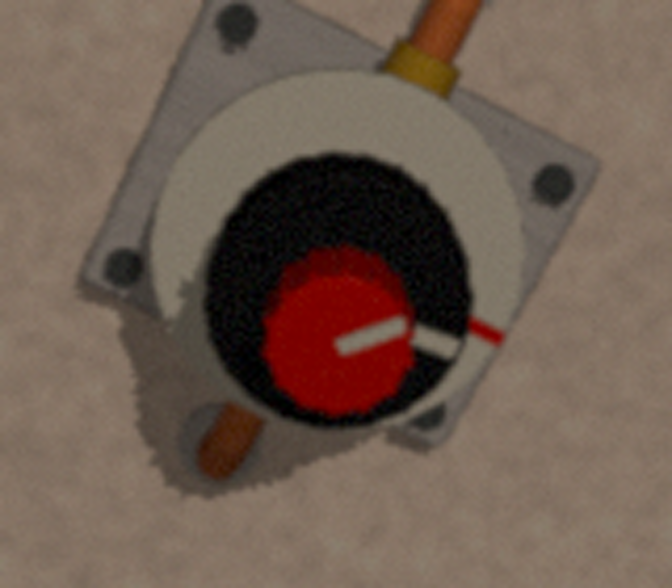

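The ring is shut: its line is at -0.02 and the index is back at -0.127, so its seat lies 0.107 before nominal, within the tolerance. The knob line is 0.71 rad anticlockwise of the ring line. Next I grip the knob with the fingertips just above the ring top.

Emit:
drive_tool(
  travel=[
    [0, 0, -15],
    [0, 0, -40],
    [0, 0, -65],
    [0, 0, -85],
    [0, 0, -100],
    [0, 0, -108],
    [0, 0, -110],
    [0, 0, -110],
    [0, 0, -110],
    [0, 0, -110],
    [0, 0, -110],
    [0, 0, -110],
    [0, 0, -110],
    [0, 0, -110],
    [0, 0, -110],
    [0, 0, -110],
  ],
  yaw=[0, 0, 0, 0, 0, 0, 0, 0, 0, 0, 0, 0, 0, 0, 0, 0],
  hand=[85.4, 85.4, 85.4, 85.4, 85.4, 85.4, 85.4, 70, 55, 45, 35, 20, 20, 20, 20, 20],
)

```text
time_s: 12.75
tcp_pos: [0.5532, 0.0385, 0.0911]
tool_rot: [3.096, 0.532, 0.002]
wrist_force: [0.1, 0.6, 5.5]
opening: 0.306
```

```bash
python3 o.py; python3 - <<'E'
from h import *
p=get_image('wrist');save('w5',p['color'])
p=get_image('scene');save('s5',cv2.resize(p['color'][130:230,270:390],None,fx=5,fy=5,interpolation=cv2.INTER_CUBIC))
E
```

```text
{'time_s': np.float64(12.75), 'tcp_pos': array([0.5532, 0.0385, 0.0911]), 'tool_rot': array([3.096e+00, 5.315e-01, 2.100e-03]), 'wrist_force': array([0.0772, 0.6036, 5.5219]), 'ft_torque': array([0.1182, 0.152 , 0.0186]), 'opening': np.float64(0.3059), 'joint_pos': array([-1.3500e-01,  1.9620e-01,  1.8943e+00,  1.0000e-04,  1.0497e+00,
       -4.7510e-01])}
yaw 0.34
```

View pics/w5.png

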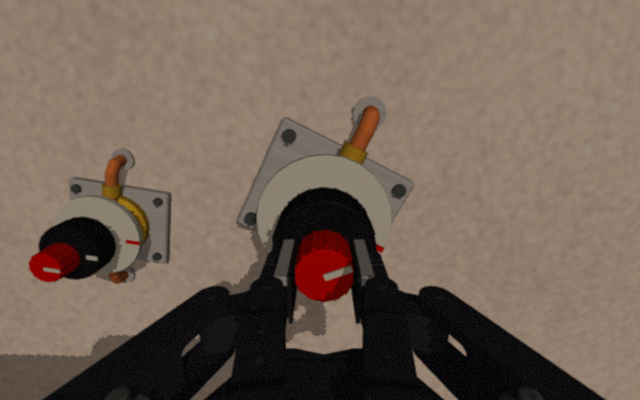

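View pics/s5.png

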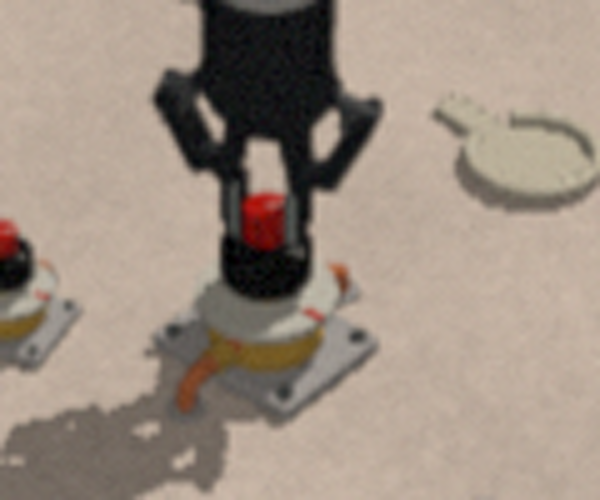

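The pads are on the red knob (columns 290–360), opening 26 mm, clear of the ring. I turn it.

Emit:
drive_tool(
  travel=[
    [0, 0, 0],
    [0, 0, 0],
    [0, 0, 0],
    [0, 0, 0],
    [0, 0, 0],
    [0, 0, 0],
    [0, 0, 0],
    [0, 0, 0],
  ],
  yaw=[-0.04, -0.12, -0.22, -0.32, -0.42, -0.48, -0.5, -0.5],
  hand=[20, 20, 20, 20, 20, 20, 20, 20],
)

```text
time_s: 13.65
tcp_pos: [0.5531, 0.0385, 0.0911]
tool_rot: [-3.131, 0.252, -0.002]
wrist_force: [-0.2, 0.0, 6.4]
opening: 0.301
```

```bash
python3 o.py
```

```text
{'time_s': np.float64(13.65), 'tcp_pos': array([0.5531, 0.0385, 0.0911]), 'tool_rot': array([-3.1314e+00,  2.5160e-01, -1.7000e-03]), 'wrist_force': array([-2.1950e-01,  1.9000e-03,  6.3918e+00]), 'ft_torque': array([0.1249, 0.1999, 0.0777]), 'opening': np.float64(0.3015), 'joint_pos': array([-1.3500e-01,  1.9620e-01,  1.8944e+00,  2.0000e-04,  1.0500e+00,
        2.5300e-02])}
yaw 2.9813
```

Emit:
drive_tool(
  travel=[
    [0, 0, 0],
    [0, 0, 0],
    [0, 0, 0],
    [0, 0, 0],
  ],
  yaw=[-0.02, -0.04, -0.04, -0.04],
  hand=[20, 20, 20, 20],
)

```text
time_s: 14.05
tcp_pos: [0.5531, 0.0386, 0.0911]
tool_rot: [-3.126, 0.314, -0.002]
wrist_force: [-1.2, 0.0, 5.7]
opening: 0.305
```

```bash
python3 o.py
```

```text
{'time_s': np.float64(14.05), 'tcp_pos': array([0.5531, 0.0386, 0.0911]), 'tool_rot': array([-3.1258e+00,  3.1350e-01, -1.6000e-03]), 'wrist_force': array([-1.2117,  0.0262,  5.6895]), 'ft_torque': array([0.1598, 0.1696, 0.0375]), 'opening': np.float64(0.3054), 'joint_pos': array([-1.3500e-01,  1.9620e-01,  1.8944e+00,  2.0000e-04,  1.0500e+00,
        6.4900e-02])}
yaw 2.9416
```

Emit:
drive_tool(
  travel=[
    [0, 0, 0],
    [0, 0, 0],
    [0, 0, 0],
    [0, 0, 0],
  ],
  yaw=[-0.02, -0.03, -0.03, -0.03],
  hand=[20, 20, 20, 20],
)

```text
time_s: 14.45
tcp_pos: [0.5531, 0.0386, 0.0911]
tool_rot: [-3.121, 0.36, -0.002]
wrist_force: [-0.3, 0.6, 6.2]
opening: 0.302
```

```bash
python3 o.py
```

```text
{'time_s': np.float64(14.45), 'tcp_pos': array([0.5531, 0.0386, 0.0911]), 'tool_rot': array([-3.1207e+00,  3.6040e-01, -1.6000e-03]), 'wrist_force': array([-0.2943,  0.6472,  6.1712]), 'ft_torque': array([0.1196, 0.1633, 0.0338]), 'opening': np.float64(0.3018), 'joint_pos': array([-1.3500e-01,  1.9620e-01,  1.8944e+00,  2.0000e-04,  1.0500e+00,
        9.4900e-02])}
yaw 2.9117
```

Emit:
drive_tool(
  travel=[
    [0, 0, 0],
    [0, 0, 0],
    [0, 0, 0],
    [0, 0, 0],
  ],
  yaw=[-0.02, -0.03, -0.03, -0.03],
  hand=[20, 20, 20, 20],
)

```text
time_s: 14.85
tcp_pos: [0.5531, 0.0386, 0.0911]
tool_rot: [-3.115, 0.407, -0.002]
wrist_force: [-0.9, 1.6, 5.9]
opening: 0.307
```

```bash
python3 o.py
```

```text
{'time_s': np.float64(14.85), 'tcp_pos': array([0.5531, 0.0386, 0.0911]), 'tool_rot': array([-3.1149e+00,  4.0720e-01, -1.6000e-03]), 'wrist_force': array([-0.9318,  1.5863,  5.8824]), 'ft_torque': array([0.182 , 0.201 , 0.0131]), 'opening': np.float64(0.3071), 'joint_pos': array([-1.3500e-01,  1.9620e-01,  1.8944e+00,  2.0000e-04,  1.0500e+00,
        1.2490e-01])}
yaw 2.8816
```

At -0.60 rad it is still free. I continue.

Emit:
drive_tool(
  travel=[
    [0, 0, 0],
    [0, 0, 0],
    [0, 0, 0],
    [0, 0, 0],
  ],
  yaw=[-0.02, -0.03, -0.03, -0.03],
  hand=[20, 20, 20, 20],
)

```text
time_s: 15.25
tcp_pos: [0.5531, 0.0386, 0.0911]
tool_rot: [-3.108, 0.454, -0.002]
wrist_force: [-1.5, 1.1, 5.6]
opening: 0.305
```

```bash
python3 o.py
```

```text
{'time_s': np.float64(15.25), 'tcp_pos': array([0.5531, 0.0386, 0.0911]), 'tool_rot': array([-3.1085e+00,  4.5380e-01, -1.5000e-03]), 'wrist_force': array([-1.5155,  1.0585,  5.5585]), 'ft_torque': array([ 0.1585,  0.2305, -0.028 ]), 'opening': np.float64(0.3053), 'joint_pos': array([-1.3500e-01,  1.9620e-01,  1.8944e+00,  2.0000e-04,  1.0500e+00,
        1.5490e-01])}
yaw 2.8516
```

Emit:
drive_tool(
  travel=[
    [0, 0, 0],
    [0, 0, 0],
    [0, 0, 0],
    [0, 0, 0],
  ],
  yaw=[-0.02, -0.03, -0.03, -0.03],
  hand=[20, 20, 20, 20],
)

```text
time_s: 15.65
tcp_pos: [0.5531, 0.0386, 0.0911]
tool_rot: [-3.101, 0.5, -0.002]
wrist_force: [-0.6, 1.2, 6.7]
opening: 0.305
```

```bash
python3 o.py
```

```text
{'time_s': np.float64(15.65), 'tcp_pos': array([0.5531, 0.0386, 0.0911]), 'tool_rot': array([-3.1013e+00,  5.0050e-01, -1.5000e-03]), 'wrist_force': array([-0.6197,  1.2263,  6.7235]), 'ft_torque': array([0.1614, 0.213 , 0.0146]), 'opening': np.float64(0.3046), 'joint_pos': array([-1.3500e-01,  1.9620e-01,  1.8944e+00,  2.0000e-04,  1.0500e+00,
        1.8490e-01])}
yaw 2.8216
```

Emit:
drive_tool(
  travel=[
    [0, 0, 0],
    [0, 0, 0],
    [0, 0, 0],
    [0, 0, 0],
  ],
  yaw=[-0.02, -0.03, -0.03, -0.03],
  hand=[20, 20, 20, 20],
)

```text
time_s: 16.05
tcp_pos: [0.5531, 0.0386, 0.0911]
tool_rot: [-3.093, 0.547, -0.001]
wrist_force: [-1.7, 1.1, 6.8]
opening: 0.305
```

```bash
python3 o.py;  python3 - <<'E'
from h import *
p=get_image('wrist');save('w6',p['color'])
E
```

```text
{'time_s': np.float64(16.05), 'tcp_pos': array([0.5531, 0.0386, 0.0911]), 'tool_rot': array([-3.0934e+00,  5.4690e-01, -1.5000e-03]), 'wrist_force': array([-1.7422,  1.081 ,  6.7567]), 'ft_torque': array([0.1861, 0.204 , 0.019 ]), 'opening': np.float64(0.305), 'joint_pos': array([-1.3500e-01,  1.9620e-01,  1.8944e+00,  2.0000e-04,  1.0500e+00,
        2.1490e-01])}
yaw 2.7916
```

View pics/w6.png

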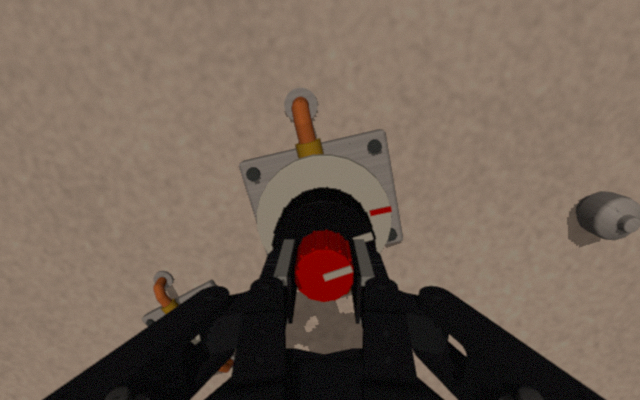

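The knob is turning with the hand. The ring's line (365,238) stays near the index (380,211), and the knob line is now nearly parallel to it. I go on.

Emit:
drive_tool(
  travel=[
    [0, 0, 0],
    [0, 0, 0],
    [0, 0, 0],
    [0, 0, 0],
  ],
  yaw=[-0.02, -0.03, -0.03, -0.03],
  hand=[20, 20, 20, 20],
)

```text
time_s: 16.5
tcp_pos: [0.5531, 0.0386, 0.0911]
tool_rot: [-3.085, 0.593, -0.001]
wrist_force: [-1.2, 0.4, 5.2]
opening: 0.302
```

```bash
python3 o.py
```

```text
{'time_s': np.float64(16.5), 'tcp_pos': array([0.5531, 0.0386, 0.0911]), 'tool_rot': array([-3.0848e+00,  5.9320e-01, -1.4000e-03]), 'wrist_force': array([-1.2183,  0.4494,  5.237 ]), 'ft_torque': array([ 0.1383,  0.2233, -0.0102]), 'opening': np.float64(0.3019), 'joint_pos': array([-1.3500e-01,  1.9620e-01,  1.8944e+00,  2.0000e-04,  1.0501e+00,
        2.4490e-01])}
yaw 2.7616
```

Emit:
drive_tool(
  travel=[
    [0, 0, 0],
    [0, 0, 0],
    [0, 0, 0],
    [0, 0, 0],
  ],
  yaw=[-0.02, -0.03, -0.03, -0.03],
  hand=[20, 20, 20, 20],
)

```text
time_s: 16.9
tcp_pos: [0.5531, 0.0386, 0.0911]
tool_rot: [-3.076, 0.639, -0.002]
wrist_force: [0.1, -0.0, 7.0]
opening: 0.301
```

```bash
python3 o.py
```

```text
{'time_s': np.float64(16.9), 'tcp_pos': array([0.5531, 0.0386, 0.0911]), 'tool_rot': array([-3.0759e+00,  6.3860e-01, -1.6000e-03]), 'wrist_force': array([ 0.1108, -0.0147,  7.0145]), 'ft_torque': array([0.1796, 0.2251, 0.1748]), 'opening': np.float64(0.3012), 'joint_pos': array([-1.3490e-01,  1.9620e-01,  1.8944e+00,  1.0000e-04,  1.0500e+00,
        2.7450e-01])}
yaw 2.7322
```

The knob is seating (0.17 N·m). I nip it up.

Emit:
drive_tool(
  travel=[
    [0, 0, 0],
    [0, 0, 0],
    [0, 0, 0],
    [0, 0, 0],
  ],
  yaw=[-0.01, -0.02, -0.02, -0.02],
  hand=[20, 20, 20, 20],
)

```text
time_s: 17.3
tcp_pos: [0.5531, 0.0386, 0.0911]
tool_rot: [-3.07, 0.669, -0.002]
wrist_force: [-1.3, 0.9, 6.0]
opening: 0.3
```

```bash
python3 o.py
```

```text
{'time_s': np.float64(17.3), 'tcp_pos': array([0.5531, 0.0386, 0.0911]), 'tool_rot': array([-3.0696e+00,  6.6880e-01, -1.6000e-03]), 'wrist_force': array([-1.3183,  0.8876,  5.9954]), 'ft_torque': array([0.1697, 0.2293, 0.1946]), 'opening': np.float64(0.3004), 'joint_pos': array([-1.3490e-01,  1.9620e-01,  1.8944e+00, -1.0000e-04,  1.0500e+00,
        2.9420e-01])}
yaw 2.7126
```

Emit:
drive_tool(
  travel=[
    [0, 0, 0],
    [0, 0, 0],
    [0, 0, 0],
    [0, 0, 0],
  ],
  yaw=[-0.01, -0.02, -0.02, -0.02],
  hand=[20, 20, 20, 20],
)

```text
time_s: 17.7
tcp_pos: [0.5531, 0.0386, 0.091]
tool_rot: [3.063, -0.699, 0.002]
wrist_force: [0.6, 1.1, 6.3]
opening: 0.306
```

```bash
python3 o.py; python3 - <<'E'
from h import *
t=[]
for i in range(4):
    p=get_image('wrist');t.append(get_obs()['ft_torque'][2])
print(np.round(t,3));save('w7',p['color'])
E
```

```text
{'time_s': np.float64(17.7), 'tcp_pos': array([0.5531, 0.0386, 0.091 ]), 'tool_rot': array([ 3.0628e+00, -6.9880e-01,  1.5000e-03]), 'wrist_force': array([0.5541, 1.1122, 6.2634]), 'ft_torque': array([0.175 , 0.124 , 0.3284]), 'opening': np.float64(0.3063), 'joint_pos': array([-1.3480e-01,  1.9620e-01,  1.8944e+00, -2.0000e-04,  1.0500e+00,
        3.1390e-01])}
yaw 2.693
[0.35  0.353 0.339 0.398]
```

Emit:
drive_tool(
  travel=[
    [0, 0, 0],
    [0, 0, 0],
    [0, 0, 0],
    [0, 0, 0],
  ],
  yaw=[-0.01, -0.02, -0.02, -0.02],
  hand=[20, 20, 20, 20],
)

```text
time_s: 18.3
tcp_pos: [0.5531, 0.0386, 0.0911]
tool_rot: [3.056, -0.729, 0.002]
wrist_force: [-1.4, 0.4, 6.6]
opening: 0.303
```

```bash
python3 o.py; python3 - <<'E'
from h import *
t=[]
for i in range(4):
    p=get_image('wrist');t.append(get_obs()['ft_torque'][2])
print(np.round(t,3));save('w8',p['color'])
E
```

```text
{'time_s': np.float64(18.3), 'tcp_pos': array([0.5531, 0.0386, 0.0911]), 'tool_rot': array([ 3.0557e+00, -7.2880e-01,  1.6000e-03]), 'wrist_force': array([-1.4414,  0.3852,  6.5657]), 'ft_torque': array([0.1698, 0.2442, 0.4481]), 'opening': np.float64(0.303), 'joint_pos': array([-1.3480e-01,  1.9620e-01,  1.8944e+00, -3.0000e-04,  1.0500e+00,
        3.3370e-01])}
yaw 2.6733
[0.465 0.437 0.469 0.429]
```

View pics/w8.png

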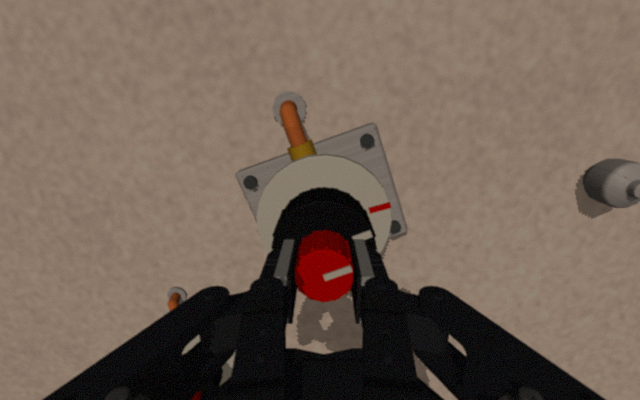

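The knob held about 0.45 N·m on its seat. I ease off, open and rise straight up.

Emit:
drive_tool(
  travel=[
    [0, 0, 0],
    [0, 0, 0],
    [0, 0, 0],
    [0, 0, 0],
    [0, 0, 0],
    [0, 0, 0],
    [0, 0, 0],
    [0, 0, 0],
    [0, 0, 15],
    [0, 0, 40],
    [0, 0, 70],
    [0, 0, 95],
    [0, 0, 109],
    [0, 0, 110],
    [0, 0, 110],
    [0, 0, 110],
  ],
  yaw=[0.02, 0.03, 0.03, 0.03, 0.03, 0.03, 0.03, 0.03, 0.03, 0.03, 0.03, 0.03, 0.03, 0.03, 0.03, 0.03],
  hand=[20, 20, 35, 50, 65, 80, 85.4, 85.4, 85.4, 85.4, 85.4, 85.4, 85.4, 85.4, 85.4, 85.4],
)

```text
time_s: 20.1
tcp_pos: [0.5516, 0.0387, 0.1986]
tool_rot: [3.066, -0.686, -0.005]
wrist_force: [0.0, 0.7, -0.9]
opening: 1.002
```

```bash
python3 o.py; python3 m.py w9; python3 - <<'E'
from h import *
p=get_image('top');save('top9',p['color'])
a=cv2.imread('pics/top0.png').astype(int);b=cv2.imread('pics/top9.png').astype(int)
for n,(r,c) in dict(wa=(144,316),wb=(186,397),lid=(226,387),spoon=(198,202)).items():
    print(n,np.abs(a-b)[r-15:r+15,c-15:c+15].mean())
E
```

```text
{'time_s': np.float64(20.1), 'tcp_pos': array([0.5516, 0.0387, 0.1986]), 'tool_rot': array([ 3.0656, -0.6856, -0.0047]), 'wrist_force': array([ 0.0179,  0.7224, -0.9013]), 'ft_torque': array([ 0.0197, -0.0077,  0.0225]), 'opening': np.float64(1.0015), 'joint_pos': array([-0.1351,  0.0529,  1.8343,  0.    ,  1.2574,  0.305 ])}
yaw 2.7015
knob 999 [0.5525 0.0385] 0.0148 0.1126
ring 2104 [0.5522 0.0386] 0.0286 0.0867
collar 2745 [0.5523 0.0384] 0.0441 0.0487
knobline 55 ang -0.018 rad 0.0066
ringline 42 ang -0.025 rad 0.0216
idx 58 ang -0.129 rad 0.0371
wa 11.259629629629629
wb 11.326666666666666
lid 29.45148148148148
spoon 11.072222222222223
```

View pics/w9.png

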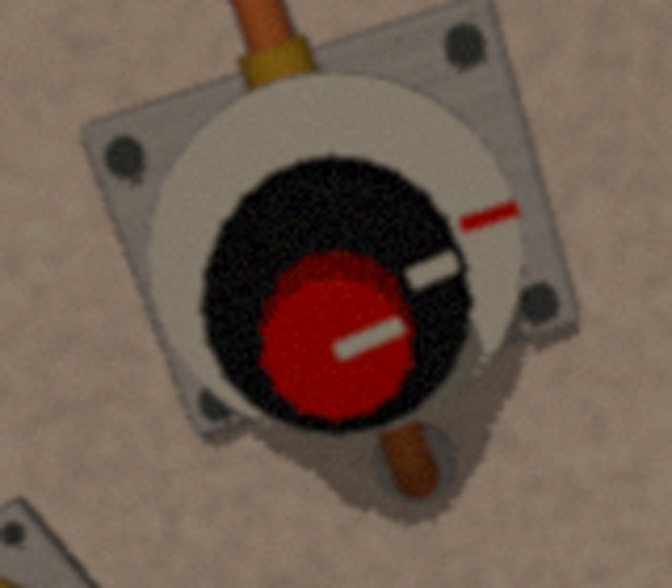

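The ring is unmoved and the knob line is parallel to it. Two things to check: the change at the lid knob, which may be the arm's shadow, and the knob line's angle measured more finely.

```bash
python3 - <<'E'
import cv2,numpy as np
for f,y in [('w4',.34),('w9',2.7015-np.pi)]:
    im=cv2.imread(f'pics/{f}.png');h=cv2.cvtColor(im,cv2.COLOR_BGR2HSV)
    w=((h[...,1]<110)&(h[...,2]>95)).astype(np.uint8)
    n,l,s,c=cv2.connectedComponentsWithStats(w)
    for i in range(1,n):
        if 400<s[i,4]<2500:
            P=np.argwhere(l==i)[:,::-1].astype(float);v=np.linalg.svd(P-P.mean(0),full_matrices=False)[2][0]
            a=np.arctan(v[1]/v[0]);print(f,c[i].round(),s[i,4],'imgang',a.round(3),'imgang+yaw',round(a+y,3))
E
python3 - <<'E'
import sys;sys.path.insert(0,'.')
from h import *
p=get_image('top')
for k in ['whistle_a_mid','lid_knob_mid','spoon_rest_mid']:
    for m in masks_of(k,p): print(k,round(m['conf'],2),np.round(m['position'],1))
E
```

```text
w4 [371. 335.] 1074 imgang -0.344 imgang+yaw -0.004
w4 [435. 342.] 777 imgang 0.34 imgang+yaw 0.68
w9 [433. 270.] 862 imgang -0.404 imgang+yaw -0.844
w9 [369. 338.] 1094 imgang -0.403 imgang+yaw -0.844
whistle_a_mid 0.66 [186.6 394.7]
lid_knob_mid 0.43 [225.3 384.1]
lid_knob_mid 0.2 [144.  313.1]
spoon_rest_mid 0.65 [199.1 195.6]
```

View pics/top9.png

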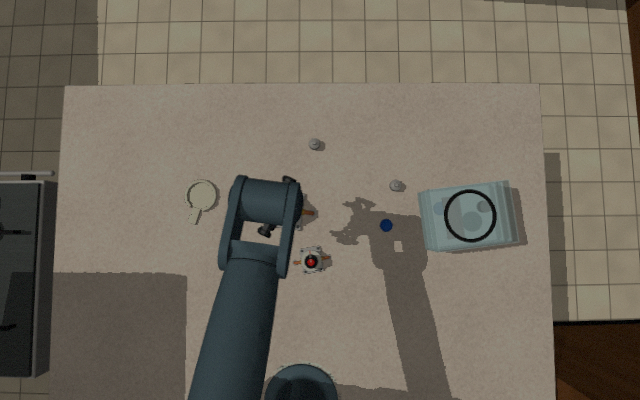

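```bash
python3 - <<'E'
import cv2,numpy as np
for f in ['w5','w6','w7','w8']:
    im=cv2.imread(f'pics/{f}.png')[255:290,305:358];im=cv2.resize(im,None,fx=6,fy=6,interpolation=cv2.INTER_CUBIC);h=cv2.cvtColor(im,cv2.COLOR_BGR2HSV)
    w=((h[...,1]<120)&(h[...,2]>100)).astype(np.uint8)
    n,l,s,c=cv2.connectedComponentsWithStats(w)
    for i in range(1,n):
        if s[i,4]>400:
            P=np.argwhere(l==i)[:,::-1].astype(float);v=np.linalg.svd(P-P.mean(0),full_matrices=False)[2][0]
            print(f,c[i].round(),s[i,4],np.arctan(v[1]/v[0]).round(3))
E
```

```text
w5 [173. 117.] 4988 -0.354
w6 [197. 110.] 7150 -0.32
w7 [197. 109.] 7149 -0.332
w8 [196. 109.] 7148 -0.334
```

The last pictures agree to about 0.02 rad, so I will confirm by feel. I regrip the knob and see whether it meets its seat at once.

Emit:
drive_tool(
  travel=[
    [0, 0, -15],
    [0, 0, -40],
    [0, 0, -65],
    [0, 0, -85],
    [0, 0, -100],
    [0, 0, -108],
    [0, 0, -110],
    [0, 0, -110],
    [0, 0, -110],
    [0, 0, -110],
    [0, 0, -110],
    [0, 0, -110],
    [0, 0, -110],
    [0, 0, -110],
    [0, 0, -110],
    [0, 0, -110],
  ],
  yaw=[0, 0, 0, 0, 0, 0, 0, 0, 0, 0, 0, 0, 0, 0, 0, 0],
  hand=[85.4, 85.4, 85.4, 85.4, 85.4, 85.4, 85.4, 70, 55, 45, 35, 20, 20, 20, 20, 20],
)

```text
time_s: 22.0
tcp_pos: [0.5531, 0.0385, 0.091]
tool_rot: [-3.066, 0.686, -0.002]
wrist_force: [-1.2, -0.0, 6.5]
opening: 0.303
```

```bash
python3 o.py
```

```text
{'time_s': np.float64(22.0), 'tcp_pos': array([0.5531, 0.0385, 0.091 ]), 'tool_rot': array([-3.0658e+00,  6.8560e-01, -1.7000e-03]), 'wrist_force': array([-1.1836, -0.0216,  6.4855]), 'ft_torque': array([ 0.0158,  0.1672, -0.0071]), 'opening': np.float64(0.303), 'joint_pos': array([-0.1351,  0.1963,  1.8944, -0.    ,  1.0498,  0.305 ])}
yaw 2.7016
```

Emit:
drive_tool(
  travel=[
    [0, 0, 0],
    [0, 0, 0],
    [0, 0, 0],
    [0, 0, 0],
  ],
  yaw=[-0.01, -0.02, -0.02, -0.02],
  hand=[20, 20, 20, 20],
)

```text
time_s: 22.4
tcp_pos: [0.5531, 0.0385, 0.091]
tool_rot: [3.059, -0.715, 0.002]
wrist_force: [-0.9, 0.4, 5.6]
opening: 0.304
```

```bash
python3 o.py; python3 - <<'E'
from h import *
t=[]
for i in range(4):
    p=get_image('wrist');t.append(get_obs()['ft_torque'][2])
print(np.round(t,3))
E
```

```text
{'time_s': np.float64(22.4), 'tcp_pos': array([0.5531, 0.0385, 0.091 ]), 'tool_rot': array([ 3.059e+00, -7.154e-01,  1.700e-03]), 'wrist_force': array([-0.9299,  0.4419,  5.6296]), 'ft_torque': array([-0.047 ,  0.1484,  0.0742]), 'opening': np.float64(0.3037), 'joint_pos': array([-1.3500e-01,  1.9630e-01,  1.8944e+00, -1.0000e-04,  1.0498e+00,
        3.2460e-01])}
yaw 2.6821
[0.081 0.126 0.11  0.109]
```

With a 0.02 rad turn the torque rose at once to about 0.11 N·m, the same stiffness as before, so the knob was still on its seat. I release the same way.

Emit:
drive_tool(
  travel=[
    [0, 0, 0],
    [0, 0, 0],
    [0, 0, 0],
    [0, 0, 0],
    [0, 0, 0],
    [0, 0, 0],
    [0, 0, 0],
    [0, 0, 15],
    [0, 0, 40],
    [0, 0, 70],
    [0, 0, 95],
    [0, 0, 109],
    [0, 0, 110],
    [0, 0, 110],
    [0, 0, 110],
  ],
  yaw=[0, 0, 0, 0, 0, 0, 0, 0, 0, 0, 0, 0, 0, 0, 0],
  hand=[20, 35, 50, 65, 80, 85.4, 85.4, 85.4, 85.4, 85.4, 85.4, 85.4, 85.4, 85.4, 85.4],
)

```text
time_s: 24.1
tcp_pos: [0.5516, 0.0387, 0.1986]
tool_rot: [3.059, -0.716, -0.005]
wrist_force: [1.0, -0.3, -0.2]
opening: 1.005
```

```bash
python3 o.py; python3 m.py w10; python3 -c "
from cell import *
print(job_done())"
```

```text
{'time_s': np.float64(24.1), 'tcp_pos': array([0.5516, 0.0387, 0.1986]), 'tool_rot': array([ 3.0586, -0.7162, -0.0047]), 'wrist_force': array([ 1.0118, -0.3097, -0.1799]), 'ft_torque': array([ 0.0031,  0.0504, -0.0685]), 'opening': np.float64(1.0049), 'joint_pos': array([-0.1351,  0.0529,  1.8343,  0.    ,  1.2574,  0.3249])}
yaw 2.6816
knob 1003 [0.5524 0.0387] 0.0146 0.1126
ring 2105 [0.5523 0.0387] 0.0285 0.0866
collar 2739 [0.5521 0.0387] 0.0441 0.0487
knobline 54 ang -0.041 rad 0.0066
ringline 42 ang -0.029 rad 0.0213
idx 58 ang -0.132 rad 0.0371
the job is handed in; nothing more can be done
None
```

The tap is shut and the job was handed in at about 24 s of the 56 s allowed. On the large tap I turned the black ring clockwise about 0.94 rad and held it at about 0.45 N·m on its seat. I then let go, turned the red knob clockwise about 0.73 rad and held it at about 0.45 N·m too. No torque reading on either went above about 0.51 N·m.

**Last checks:**
- **Collar:** its red index came back to where it started (-0.13 rad).
- **Ring:** its line stayed put through the knob turn, about 0.10 rad before nominal, which is within the stated seat tolerance.
- **Knob:** its line lies within about 0.01 rad of the ring's. Before handing in I regripped it to check by feel, and it met its seat at once (about 0.11 N·m for 0.02 rad).
- **Gripper:** it is open and well clear of the tap.
- **Other things:** in the top view the whistle weights, spoon rest and lid knob are where they were, within a few pixels. The raw image difference was larger at the lid knob, which is the arm's shadow.

**Disagreements:** camera readings of the knob's angle were off by up to about 0.06 rad, so I relied on feel for the knob. The top and wrist cameras put the tap axis 1 to 2 mm apart, so I used a point between them and side forces while gripping stayed under 4 N.

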